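# Find and open the hidden socket hatch in the display podium

### The job

Five look-alike boards form the top of the toy shop's red display podium, and one of them is the tip-up hatch over the power socket. Press down on the far end of the boards, the end away from the robot, one after another until you find the one that rocks; then push its raised near end up and back until the hatch stands upright, and leave it standing open. The toys are on show: leave all of them standing where they are.

Things in the scene. Friction and masses are not known exactly. Their poses are not given: they have to be found in the camera images.
- podium: red display podium, 288 (x) x 568 (y) x 92 mm high; origin on the counter below the middle of the row of boards; x away from the robot along the boards, y left, z up. Flush in its top: five look-alike plywood boards, 200 x 80 x 12 mm, x -100 to +100, 84 mm apart. Four are screwed down and do not give, one (unknown which) is the hatch. Red rims: front 20, rear 60, sides 72 mm wide, toys on them
- hatch (a joint): tip angle of the hatch board: 0 shut and flush, 1.57 upright, stop at 1.62 rad. Pivot across the board 60 mm from its far end (dark plugs mark that line on every board), 6 mm under the top. Pressing beyond it dips the far end into the well (86 mm deep) and raises the near end; nearer presses do nothing. Needs 4 to 6 N at the far spot; stiff friction keeps any angle; no spring
- board1_far (a point): press spot of the leftmost (+y) board: point fixed on the podium top (92 mm high), mid-width, 20 mm from the board's far end, 40 mm beyond the pivot line; stays put when the board tips
- board1_near (a point): middle of the leftmost (+y) board's near edge when shut: point fixed on the podium top (92 mm high), 140 mm on the robot's side of the pivot line; stays put when the board tips
- board2_far (a point): press spot of the second from the left board: point fixed on the podium top (92 mm high), mid-width, 20 mm from the board's far end, 40 mm beyond the pivot line; stays put when the board tips
- board2_near (a point): middle of the second from the left board's near edge when shut: point fixed on the podium top (92 mm high), 140 mm on the robot's side of the pivot line; stays put when the board tips
- board3_far (a point): press spot of the middle board: point fixed on the podium top (92 mm high), mid-width, 20 mm from the board's far end, 40 mm beyond the pivot line; stays put when the board tips
- board3_near (a point): middle of the middle board's near edge when shut: point fixed on the podium top (92 mm high), 140 mm on the robot's side of the pivot line; stays put when the board tips
- board4_far (a point): press spot of the second from the right board: point fixed on the podium top (92 mm high), mid-width, 20 mm from the board's far end, 40 mm beyond the pivot line; stays put when the board tips
- board4_near (a point): middle of the second from the right board's near edge when shut: point fixed on the podium top (92 mm high), 140 mm on the robot's side of the pivot line; stays put when the board tips
- board5_far (a point): press spot of the rightmost (-y) board: point fixed on the podium top (92 mm high), mid-width, 20 mm from the board's far end, 40 mm beyond the pivot line; stays put when the board tips
- board5_near (a point): middle of the rightmost (-y) board's near edge when shut: point fixed on the podium top (92 mm high), 140 mm on the robot's side of the pivot line; stays put when the board tips
- car_a: toy car, wood, 62 x 37 x 29 mm, lying along the podium's rear rim, to the left; bystander; origin under its middle, x along it
- car_b: the like toy car on the rear rim, to the right; bystander
- skittle: turned wooden skittle, 42 mm across, 80 mm high, on the podium's left rim; bystander; origin under its middle
- ring_tower: wooden stacking-ring tower, 54 mm across, 77 mm high, on the podium's right rim; bystander; origin under its middle
- engine: wooden toy locomotive, 115 x 50 x 78 mm, on the counter left of the podium; bystander; origin under its middle, x forward
- wagon: wooden toy wagon with three pegs, 95 x 47 x 51 mm, on the counter right of the podium; bystander; origin under its middle
- drum: toy drum, 76 mm across, 50 mm high, on the counter at the left nearer the robot; bystander; origin under its middle
- gift_box: lidded gift box, 74 x 74 x 53 mm, on the counter at the right nearer the robot; bystander; origin under its middle

How it is judged:
By the outcome, as a careful person would: the job done as asked, in the order asked, and still so for the second after the job is handed in, with the robot touching nothing.
It also fails if it takes over 61 s, if anything falls off the work surface, if the arm or the gripper's body presses on something with over 40 N, if the wrist force passes 120 N, or if a joint passes its speed limit or range.

### The arm

A 6-joint arm with a two-finger parallel gripper is mounted at the origin on the work surface. World frame = base frame: x ahead of the robot, y to its left, z up, the work surface at z = 0. Lengths are in m, angles in rad, forces in N, time in s.
With the tool pointing down it reaches from about 0.35 to 0.775 m from the base axis. Payload 7.3 kg.
Tool frame: the origin (TCP) lies at the very end of the fingers, on their centre line; the grasp point (between the pads) lies 19 mm behind it (robot.hold_point_z is the distance from the TCP to the grasp point, in m); z points along the fingers, y is the direction in which the jaws open and shut (so a half turn about z gives the same grasp; the last joint's range is limited). The gripper opens to 92 mm and grips with 3 to 60 N. Pads are 19 mm wide; open, the fingers measure 130 mm over their backs; the gripper's body (75 mm by 190 mm) begins 47 mm behind the grasp point.
Start: joints at [0.975, 0.342, 1.524, -0, 1.275, -0.146], TCP at [0.228, 0.473, 0.227] pointing down, gripper open.
Joint ranges: [-2.53, 2.53], [-0.77, 2.02], [0.04, 2.7], [-1, 4.14], [0.28, 2.66], [-3.11, 3.11]. Speed limits (rad/s): [2.57, 2.57, 3.14, 3.14, 3.14, 3.14].

### API

Orientations are given as [roll, pitch, yaw] about the fixed x, y, z axes, in that order (R = Rz(yaw) Ry(pitch) Rx(roll)).
In Python, from cell import monitor, viewer, robot gives the robot as it stands.
- The arm moves only by the tool move_arm, never from a script. Its argument "deltas" is a list of rows, each an object of numbers: "x", "y", "z": the shift along the tool's x, y, z in m; "wx", "wy", "wz": the turn, a rotation vector about the tool's x, y, z in degrees; "hand": the opening, from 0 (shut) to 1 (fully open). In form: [{"x": .., "y": .., "z": .., "wx": .., "wy": .., "wz": .., "hand": ..}, ...]. A call has 1 to 8 rows; each row is the pose to reach, as a shift and turn from the pose commanded when the call began, along the tool's axes at that moment; what a row does not reach only later rows make up. A row lasts 1/8 s, in which the tool goes at most 62.5 mm and 10.7 degrees, less where a joint would pass 70% of its speed; a pose out of reach is approached as far as the arm can. A call with a gripper value outside its range is refused whole. The fingers move at their own pace and stop on an object; "grip_force" is the grip in N (left out, the last holds). Time passes only in rows, so rows that repeat a pose let the fingers close. It gives the time, the measured TCP pose, the force and the opening at its end, in the units of the state.
- monitor.observe(): the state, without advancing time (a new reading comes with each control period).
- viewer.read_camera(name): name is "side" or "top" or "wrist"; returns the picture (384x512x3 uint8, red, green, blue); there is no depth.
- viewer.camera_params(name): a dict with "camera_matrix" (3x3 intrinsics, pixels), "R" (3x3) and "t" (3): a world point X has camera coordinates R X + t. Camera axes: x right, y down, z forward; pixel columns grow to the right and rows downward; lengths in m; the calibration is good to about 2 mm. A picture is of the moment at which its call begins: read the wrist's pose just before it. camera_params takes no time and is no camera call; for the wrist camera it gives the pose at the moment of the call.
- robot.hand_in(): hands the job in, once; it reports no verdict.
The state is a dict: "time": time; "qpos": joint angles; "qvel": joint speeds; "joint_efforts": joint torques, N m; "tool_pos": TCP position; "tool_rot": TCP orientation; "contact_force": force on the tool from outside, world axes, zero at the start; "torque": the same for the moment, N m; "opening": finger opening in m.
Only numpy, scipy, OpenCV 4.12 (cv2) and the standard library are available. Lean on these libraries where they do the work, as an engineer would, in place of code of your own. Each camera call takes 0.05 s, during which the arm holds its last target. There are 200 camera calls.

## Working session

There is one attempt and no reset: what is moved stays moved. The work goes in short steps, Python scripts to look and compute and a tool call to move; the robot and the scene stay as the last step left them, time stands still between calls to the robot, and variables do not carry over. Pictures are saved under pics/ and viewed, about 8 in all and at most 12, crops included, and the job is handed in when it is done.

Besides the shell and the picture viewer there is one more tool, called in YAML: its name, and indented under it one key for each argument. move_arm: Moves the arm, as the interface text tells. Its arguments: {"type":"object","properties":{"deltas":{"type":"array","items":{"type":"object","properties":{"x":{"type":"number"},"y":{"type":"number"},"z":{"type":"number"},"wx":{"type":"number"},"wy":{"type":"number"},"wz":{"type":"number"},"hand":{"type":"number"}}}},"grip_force":{"type":"number"}},"required":["deltas"]}

```bash
ls; mkdir -p pics
python3 - <<'E'
from cell import monitor, viewer, robot
import cv2
s=monitor.observe();print({k:s[k] for k in('time','tool_pos','tool_rot','contact_force','opening')})
for n in('top','side'):
    cv2.imwrite(f'pics/{n}0.png',viewer.read_camera(n)[:,:,::-1]); p=viewer.camera_params(n); print(n,p)
E
```

```text
pics
{'time': 0.0, 'tool_pos': array([0.22799926, 0.47245015, 0.22603954]), 'tool_rot': array([-3.14004473e+00, -1.99471108e-04,  2.69183756e+00]), 'contact_force': array([ 0.39257007,  0.28934881, -0.13434522]), 'opening': 0.09193608484305846}
top {'camera_matrix': array([[408.36757891,   0.        , 258.40623689],
       [  0.        , 408.36757891, 180.13199006],
       [  0.        ,   0.        ,   1.        ]]), 'R': array([[-0.01427171, -0.9998634 , -0.00833629],
       [-0.99527666,  0.01500591, -0.09591246],
       [ 0.09602445,  0.00692808, -0.99535486]]), 't': array([0.03229886, 0.54062497, 1.39931124])}
side {'camera_matrix': array([[432.49518854,   0.        , 260.71799219],
       [  0.        , 432.49518854, 191.34049652],
       [  0.        ,   0.        ,   1.        ]]), 'R': array([[-0.99586144, -0.08746634, -0.02469063],
       [-0.02587774,  0.53331479, -0.84552095],
       [ 0.0871225 , -0.84138278, -0.53337107]]), 't': array([0.54012827, 0.07836992, 1.37812501])}
```

View pics/top0.png

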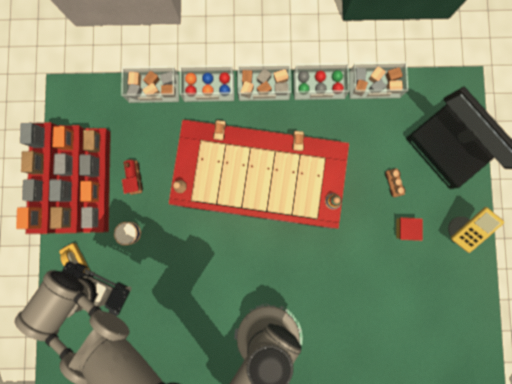

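View pics/side0.png

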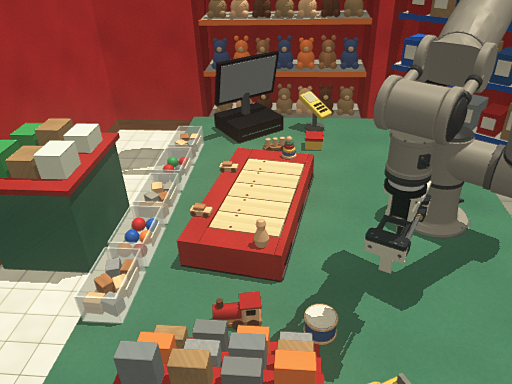

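```bash
cat > h.py <<'E'
import numpy as np, cv2
from cell import monitor, viewer, robot
from scipy.spatial.transform import Rotation as Ro
def ray(n,uv,z,p=None):
    p=p or viewer.camera_params(n); R,t,K=p['R'],p['t'],p['camera_matrix']
    uv=np.atleast_2d(uv); d=np.c_[uv,np.ones(len(uv))]@np.linalg.inv(K).T@R; c=-R.T@t
    return c+d*((z-c[2])/d[:,2])[:,None]
def proj(n,X):
    p=viewer.camera_params(n); q=(np.atleast_2d(X)@p['R'].T+p['t'])@p['camera_matrix'].T
    return q[:,:2]/q[:,2:]
E
cat > m.py <<'E'
from h import *
from itertools import product
for n,roi in (('top',(165,110,355,235)),('side',(180,145,320,280))):
    im=cv2.imread(f'pics/{n}0.png'); hsv=cv2.cvtColor(im,cv2.COLOR_BGR2HSV)
    x0,y0,x1,y1=roi; box=np.zeros(im.shape[:2],np.uint8); box[y0:y1,x0:x1]=255
    for nm,lo,hi,sz in(('boards',(15,40,150),(35,180,255),0),):
        m=cv2.inRange(hsv,lo,hi)&box
        m=cv2.morphologyEx(cv2.morphologyEx(m,cv2.MORPH_CLOSE,np.ones((5,5))),cv2.MORPH_OPEN,np.ones((9,9)))
        c=max(cv2.findContours(m,0,2)[0],key=cv2.contourArea)
        P=ray(n,c[:,0].astype(float),.092)[:,:2]
        r=cv2.minAreaRect((P*1000).astype(np.float32)); print(n,nm,r,cv2.contourArea(c))
        print(np.round(cv2.boxPoints(r)))
E
python3 m.py
```

```text
top boards ((540.4349975585938, 24.591720581054688), (419.8853454589844, 205.92959594726562), 80.9311294555664) 7436.5
[[ 406. -166.]
 [ 609. -199.]
 [ 675.  216.]
 [ 472.  248.]]
side boards ((540.4391479492188, 42.15165710449219), (448.29620361328125, 208.33148193359375), 81.05814361572266) 4659.0
[[ 403. -163.]
 [ 608. -195.]
 [ 678.  247.]
 [ 472.  280.]]
```

```bash
cat >> h.py <<'E'
C=np.array([.5404,.0246]); A=np.deg2rad(-9.07)
xh=np.array([np.cos(A),np.sin(A)]); yh=np.array([-xh[1],xh[0]])
def pod(x,y,z): return np.r_[C+x*xh+y*yh,z]
def board(i,x,z): return pod(x,(3-i)*.084,z)
# tool down with y along podium +x -> tool x = y cross z ; pitch>0 tilts fingertips towards the far side
def Rt(tilt=0):
    z=np.r_[np.sin(tilt)*xh,-np.cos(tilt)]; y=np.r_[np.cos(tilt)*xh,np.sin(tilt)]
    return Ro.from_matrix(np.c_[np.cross(y,z),y,z])
def go(target,tilt=0):
    s=monitor.observe(); R=Ro.from_euler('xyz',s['tool_rot'])
    d=R.inv().apply(target-s['tool_pos']); w=(R.inv()*Rt(tilt)).as_rotvec(degrees=True)
    print('t',round(s['time'],2),'pos',s['tool_pos'].round(4),'F',s['contact_force'].round(1),'shift',d.round(4),'turn',w.round(1))
E
python3 -c "
from h import *
go(board(1,.08,.22))
for i in range(1,6):print(i,board(i,.08,.092),board(i,-.1,.092))"
```

```text
t 0.1 pos [0.2281 0.4725 0.2261] F [ 0.8  0.5 -0.4] shift [-0.5044 -0.0836  0.0062] turn [-0.1  0.  73.3]
1 [0.64588341 0.17788813 0.092     ] [0.46813405 0.20626351 0.092     ]
2 [0.63264157 0.09493842 0.092     ] [0.4548922  0.12331381 0.092     ]
3 [0.61939972 0.01198872 0.092     ] [0.44165035 0.0403641  0.092     ]
4 [ 0.60615787 -0.07096099  0.092     ] [ 0.4284085 -0.0425856  0.092    ]
5 [ 0.59291602 -0.15391069  0.092     ] [ 0.41516666 -0.12553531  0.092     ]
```

move_arm:
  deltas:
    - {"x": -0.055,"y": -0.009,"z": 0,"wz": 8,"hand": 0}
    - {"x": -0.11,"y": -0.018,"z": 0,"wz": 16,"hand": 0}
    - {"x": -0.165,"y": -0.027,"z": 0,"wz": 24,"hand": 0}
    - {"x": -0.22,"y": -0.036,"z": 0,"wz": 32,"hand": 0}
    - {"x": -0.275,"y": -0.045,"z": 0.002,"wz": 40,"hand": 0}
    - {"x": -0.33,"y": -0.055,"z": 0.003,"wz": 48,"hand": 0}
    - {"x": -0.385,"y": -0.064,"z": 0.004,"wz": 56,"hand": 0}
    - {"x": -0.44,"y": -0.073,"z": 0.005,"wz": 64,"hand": 0}

```text
schema error: expected keys x, y, z, wx, wy, wz, hand
```

```bash
python3 -c "
from h import *
go(board(1,.08,.2))"
```

```text
t 0.1 pos [0.2281 0.4725 0.2261] F [ 0.8  0.5 -0.4] shift [-0.5044 -0.0836  0.0262] turn [-0.1  0.  73.3]
```

All keys are required.

move_arm:
  deltas:
    - {"x": -0.055,"y": -0.009,"z": 0,"wx": 0,"wy": 0,"wz": 8,"hand": 0}
    - {"x": -0.11,"y": -0.018,"z": 0,"wx": 0,"wy": 0,"wz": 16,"hand": 0}
    - {"x": -0.165,"y": -0.027,"z": 0,"wx": 0,"wy": 0,"wz": 24,"hand": 0}
    - {"x": -0.22,"y": -0.036,"z": 0,"wx": 0,"wy": 0,"wz": 32,"hand": 0}
    - {"x": -0.275,"y": -0.045,"z": 0.002,"wx": 0,"wy": 0,"wz": 40,"hand": 0}
    - {"x": -0.33,"y": -0.055,"z": 0.003,"wx": 0,"wy": 0,"wz": 48,"hand": 0}
    - {"x": -0.385,"y": -0.064,"z": 0.004,"wx": 0,"wy": 0,"wz": 56,"hand": 0}
    - {"x": -0.44,"y": -0.073,"z": 0.005,"wx": 0,"wy": 0,"wz": 64,"hand": 0}

```text
time: 1.1
tool_pos: [0.5939, 0.2145, 0.2212]
tool_rot: [-3.141, -0.0, 1.57]
contact_force: [-0.3, 1.3, 0.5]
opening: 0.0165
```

```bash
python3 -c "
from h import *
go(board(1,.08,.18))"
```

```text
t 1.1 pos [0.5939 0.2145 0.2212] F [-0.3  1.3  0.5] shift [-0.0365  0.0521  0.0412] turn [-0.  0.  9.]
```

move_arm:
  deltas:
    - {"x": -0.036,"y": 0.052,"z": 0,"wx": 0,"wy": 0,"wz": 9,"hand": 0}
    - {"x": -0.036,"y": 0.052,"z": 0.04,"wx": 0,"wy": 0,"wz": 9,"hand": 0}
    - {"x": -0.036,"y": 0.052,"z": 0.04,"wx": 0,"wy": 0,"wz": 9,"hand": 0}
    - {"x": -0.036,"y": 0.052,"z": 0.04,"wx": 0,"wy": 0,"wz": 9,"hand": 0}

```text
time: 1.6
tool_pos: [0.6447, 0.1806, 0.1827]
tool_rot: [3.141, -0.0, 1.419]
contact_force: [0.4, -0.1, -0.3]
opening: 0.0004
```

```bash
python3 -c "
from h import *
go(board(1,.08,.1))
cv2.imwrite('pics/s1.png',cv2.resize(viewer.read_camera('side')[130:290,160:360,::-1],None,fx=3.5,fy=3.5))"
```

```text
t 1.6 pos [0.6447 0.1806 0.1827] F [ 0.4 -0.1 -0.3] shift [-0.0025  0.0015  0.0827] turn [ 0.  -0.   0.4]
```

View pics/s1.png

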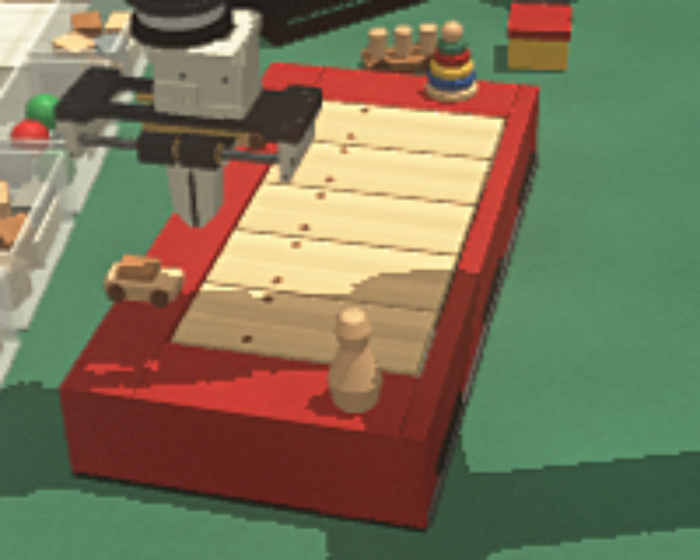

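move_arm:
  deltas:
    - {"x": -0.002,"y": 0.0,"z": 0.04,"wx": 0,"wy": 0,"wz": 0.4,"hand": 0}
    - {"x": -0.002,"y": 0.0,"z": 0.075,"wx": 0,"wy": 0,"wz": 0.4,"hand": 0}
    - {"x": -0.002,"y": 0.0,"z": 0.086,"wx": 0,"wy": 0,"wz": 0.4,"hand": 0}
    - {"x": -0.002,"y": 0.0,"z": 0.09,"wx": 0,"wy": 0,"wz": 0.4,"hand": 0}
    - {"x": -0.002,"y": 0.0,"z": 0.092,"wx": 0,"wy": 0,"wz": 0.4,"hand": 0}

```text
time: 2.28
tool_pos: [0.6454, 0.1785, 0.0923]
tool_rot: [3.139, -0.001, 1.411]
contact_force: [-4.2, 0.2, 10.8]
opening: 0.0006
```

move_arm:
  deltas:
    - {"x": 0,"y": 0.0,"z": 0.001,"wx": 0,"wy": 0,"wz": 0,"hand": 0}
    - {"x": 0,"y": 0.0,"z": 0.001,"wx": 0,"wy": 0,"wz": 0,"hand": 0}

```text
time: 2.52
tool_pos: [0.6454, 0.1785, 0.0923]
tool_rot: [3.138, -0.002, 1.411]
contact_force: [-3.6, -0.3, 9.0]
opening: 0.0001
```

```bash
python3 -c "
from h import *
go(board(2,.08,.12))"
```

```text
t 2.52 pos [0.6454 0.1785 0.0923] F [-3.6 -0.3  9. ] shift [-0.0845  0.0008 -0.0278] turn [ 0.2 -0.1 -0.1]
```

move_arm:
  deltas:
    - {"x": 0,"y": 0.0,"z": -0.03,"wx": 0,"wy": 0,"wz": 0,"hand": 0}
    - {"x": -0.042,"y": 0.0,"z": -0.03,"wx": 0,"wy": 0,"wz": 0,"hand": 0}
    - {"x": -0.084,"y": 0.0,"z": -0.03,"wx": 0,"wy": 0,"wz": 0,"hand": 0}
    - {"x": -0.084,"y": 0.0,"z": -0.012,"wx": 0,"wy": 0,"wz": 0,"hand": 0}
    - {"x": -0.084,"y": 0.0,"z": -0.004,"wx": 0,"wy": 0,"wz": 0,"hand": 0}
    - {"x": -0.084,"y": 0.0,"z": 0,"wx": 0,"wy": 0,"wz": 0,"hand": 0}
    - {"x": -0.084,"y": 0.0,"z": 0,"wx": 0,"wy": 0,"wz": 0,"hand": 0}

```text
time: 3.4
tool_pos: [0.6318, 0.0954, 0.0895]
tool_rot: [3.14, -0.0, 1.411]
contact_force: [0.3, -2.5, 1.8]
opening: 0.0002
```

```bash
python3 -c "
from h import *
go(board(3,.08,.12))"
```

```text
t 3.4 pos [0.6318 0.0954 0.0895] F [ 0.3 -2.5  1.8] shift [-0.0843  0.001  -0.0305] turn [ 0.1 -0.  -0.1]
```

move_arm:
  deltas:
    - {"x": 0,"y": 0.0,"z": 0.003,"wx": 0,"wy": 0,"wz": 0,"hand": 0}
    - {"x": 0,"y": 0.0,"z": 0.006,"wx": 0,"wy": 0,"wz": 0,"hand": 0}
    - {"x": 0,"y": 0.0,"z": 0.006,"wx": 0,"wy": 0,"wz": 0,"hand": 0}

```text
time: 3.78
tool_pos: [0.6318, 0.0954, 0.0834]
tool_rot: [3.14, -0.0, 1.411]
contact_force: [1.0, -1.3, 3.7]
opening: 0.0004
```

```bash
cat >> h.py <<'E'
def Rt(tilt=0): # tool x forward (xh), y=-yh, z down; tilt>0 points the fingertips forward
    z=np.r_[np.sin(tilt)*xh,-np.cos(tilt)]; y=np.r_[-yh,0]
    return Ro.from_matrix(np.c_[np.cross(y,z),y,z])
E
python3 -c "
from h import *
go(board(2,.072,.14)); print(monitor.observe()['qpos'])
cv2.imwrite('pics/s2.png',cv2.resize(viewer.read_camera('side')[130:290,160:360,::-1],None,fx=3.5,fy=3.5))"
```

```text
t 3.77 pos [0.6318 0.0954 0.0834] F [ 1.  -1.3  3.7] shift [-0.0003 -0.007  -0.0566] turn [ 0.1 -0.1 89.9]
[3.00042435e-02 6.78826599e-01 1.36837841e+00 1.29733344e-04
 1.09255593e+00 1.89555651e-01]
```

View pics/s2.png

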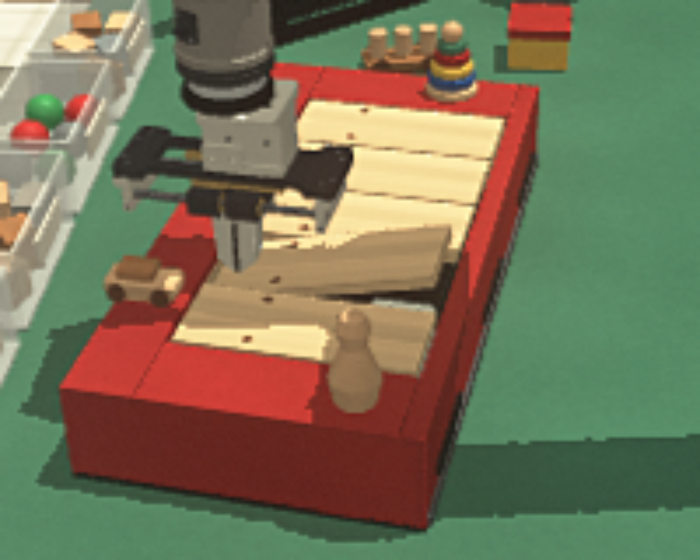

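move_arm:
  deltas:
    - {"x": 0,"y": 0.0,"z": -0.05,"wx": 0,"wy": 0,"wz": 0,"hand": 0}
    - {"x": 0,"y": -0.004,"z": -0.057,"wx": 0,"wy": 0,"wz": 10,"hand": 0}
    - {"x": 0,"y": -0.007,"z": -0.057,"wx": 0,"wy": 0,"wz": 20,"hand": 0}
    - {"x": 0,"y": -0.007,"z": -0.057,"wx": 0,"wy": 0,"wz": 30,"hand": 0}
    - {"x": 0,"y": -0.007,"z": -0.057,"wx": 0,"wy": 0,"wz": 40,"hand": 0}
    - {"x": 0,"y": -0.007,"z": -0.057,"wx": 0,"wy": 0,"wz": 50,"hand": 0}
    - {"x": 0,"y": -0.007,"z": -0.057,"wx": 0,"wy": 0,"wz": 60,"hand": 0}
    - {"x": 0,"y": -0.007,"z": -0.057,"wx": 0,"wy": 0,"wz": 70,"hand": 0}

```text
time: 4.82
tool_pos: [0.6238, 0.0968, 0.1392]
tool_rot: [-3.141, 0.001, 0.184]
contact_force: [0.6, -0.4, 0.4]
opening: 0.0002
```

```bash
python3 -c "
from h import *
go(board(2,.072,.10)); print(monitor.observe()['qpos'])"
```

```text
t 4.83 pos [0.6238 0.0968 0.1392] F [ 0.6 -0.4  0.4] shift [0.0008 0.0007 0.0392] turn [-0.   0.1 19.6]
[3.21953602e-02 6.09841370e-01 1.33082163e+00 7.48925387e-04
 1.20220518e+00 1.41910492e+00]
```

move_arm:
  deltas:
    - {"x": 0.001,"y": 0.001,"z": 0,"wx": 0,"wy": 0,"wz": 10,"hand": 0}
    - {"x": 0.001,"y": 0.001,"z": 0,"wx": 0,"wy": 0,"wz": 20,"hand": 0}
    - {"x": 0.001,"y": 0.001,"z": 0.03,"wx": 0,"wy": 0,"wz": 20,"hand": 0}
    - {"x": 0.001,"y": 0.001,"z": 0.045,"wx": 0,"wy": 0,"wz": 20,"hand": 0}
    - {"x": 0.001,"y": 0.001,"z": 0.052,"wx": 0,"wy": 0,"wz": 20,"hand": 0}
    - {"x": 0.001,"y": 0.001,"z": 0.056,"wx": 0,"wy": 0,"wz": 20,"hand": 0}
    - {"x": 0.001,"y": 0.001,"z": 0.06,"wx": 0,"wy": 0,"wz": 20,"hand": 0}

```text
time: 5.7
tool_pos: [0.6262, 0.0956, 0.0816]
tool_rot: [-3.141, -0.002, -0.16]
contact_force: [-2.2, -0.4, 8.9]
opening: 0.0007
```

move_arm:
  deltas:
    - {"x": 0,"y": 0,"z": 0.004,"wx": 0,"wy": 0,"wz": 0,"hand": 0}
    - {"x": 0,"y": 0,"z": 0.008,"wx": 0,"wy": 0,"wz": 0,"hand": 0}
    - {"x": 0,"y": 0,"z": 0.012,"wx": 0,"wy": 0,"wz": 0,"hand": 0}
    - {"x": 0,"y": 0,"z": 0.012,"wx": 0,"wy": 0,"wz": 0,"hand": 0}

```text
time: 6.2
tool_pos: [0.6271, 0.0955, 0.0696]
tool_rot: [-3.141, -0.004, -0.16]
contact_force: [1.3, -0.5, 3.9]
opening: 0.0001
```

```bash
python3 -c "
from h import *
go(board(2,.072,.06))
cv2.imwrite('pics/s3.png',cv2.resize(viewer.read_camera('side')[130:290,160:360,::-1],None,fx=3.5,fy=3.5))"
```

```text
t 6.2 pos [0.6271 0.0955 0.0696] F [ 1.3 -0.5  3.9] shift [-0.0025 -0.0003  0.0096] turn [-0.1 -0.3 -0.1]
```

View pics/s3.png

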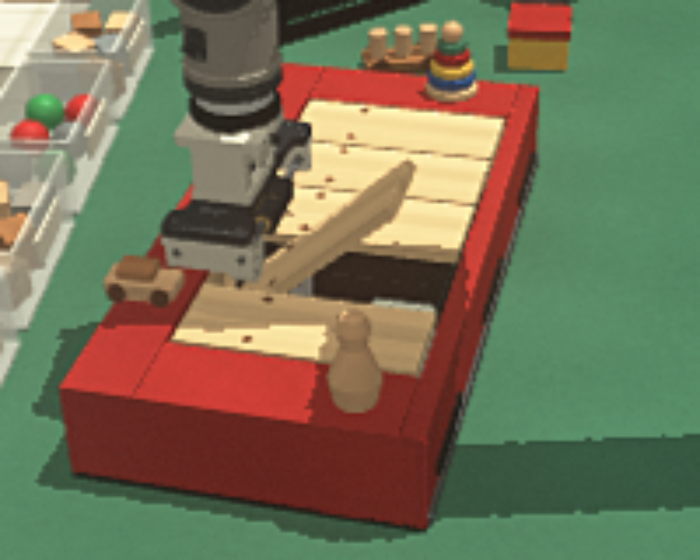

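move_arm:
  deltas:
    - {"x": -0.002,"y": 0,"z": 0.003,"wx": 0,"wy": 0,"wz": 0,"hand": 0}
    - {"x": -0.002,"y": 0,"z": 0.005,"wx": 0,"wy": 0,"wz": 0,"hand": 0}
    - {"x": -0.002,"y": 0,"z": 0.005,"wx": 0,"wy": 0,"wz": 0,"hand": 0}
    - {"x": -0.001,"y": 0,"z": -0.045,"wx": 0,"wy": 0,"wz": 0,"hand": 0}
    - {"x": 0.0,"y": 0,"z": -0.1,"wx": 0,"wy": 0,"wz": 0,"hand": 0}
    - {"x": 0,"y": 0,"z": -0.155,"wx": 0,"wy": 0,"wz": 0,"hand": 0}
    - {"x": 0,"y": 0,"z": -0.21,"wx": 0,"wy": 0,"wz": 0,"hand": 0}

```text
time: 7.12
tool_pos: [0.6251, 0.0955, 0.2798]
tool_rot: [-3.141, -0.0, -0.16]
contact_force: [0.3, -0.3, -1.1]
opening: 0.0004
```

```bash
python3 -c "
from h import *
go(board(2,-.1,.26))
cv2.imwrite('pics/s4.png',cv2.resize(viewer.read_camera('side')[130:290,160:360,::-1],None,fx=3.5,fy=3.5))
for th in (40,45,50,55):
  t=np.deg2rad(th);print(th,[((proj('side',board(2,.04-.14*np.cos(t)+.006*s*np.sin(t),.086+.14*np.sin(t)+.006*s*np.cos(t)))-[160,130])*3.5).round() for s in(1,-1)])"
```

```text
t 7.12 pos [0.6251 0.0955 0.2798] F [ 0.3 -0.3 -1.1] shift [-0.1725 -0.0004  0.0198] turn [-0.  -0.  -0.1]
40 [array([[397., 185.]]), array([[407., 195.]])]
45 [array([[387., 174.]]), array([[397., 184.]])]
50 [array([[375., 165.]]), array([[387., 174.]])]
55 [array([[363., 156.]]), array([[375., 165.]])]
```

View pics/s4.png

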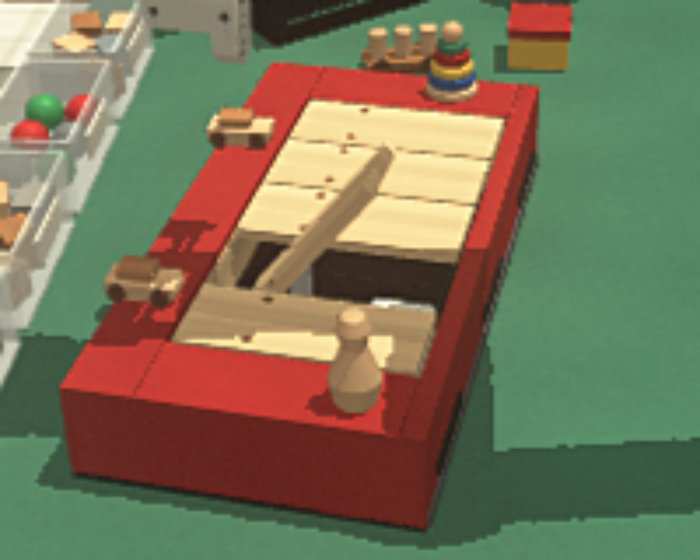

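move_arm:
  deltas:
    - {"x": -0.055,"y": 0,"z": 0,"wx": 0,"wy": 0,"wz": 0,"hand": 0}
    - {"x": -0.11,"y": 0,"z": 0,"wx": 0,"wy": 0,"wz": 0,"hand": 0}
    - {"x": -0.168,"y": 0,"z": 0,"wx": 0,"wy": 0,"wz": 0,"hand": 0}
    - {"x": -0.168,"y": 0,"z": 0.01,"wx": 0,"wy": 0,"wz": 0,"hand": 0}
    - {"x": -0.168,"y": 0,"z": 0.06,"wx": 0,"wy": 0,"wz": 0,"hand": 0}
    - {"x": -0.168,"y": 0,"z": 0.115,"wx": 0,"wy": 0,"wz": 0,"hand": 0}
    - {"x": -0.168,"y": 0,"z": 0.115,"wx": 0,"wy": 0,"wz": 0,"hand": 0}

```text
time: 8.05
tool_pos: [0.4576, 0.1218, 0.1596]
tool_rot: [3.14, 0.008, -0.16]
contact_force: [-0.4, -0.1, 0.4]
opening: 0.0003
```

```bash
python3 -c "
from h import *
s=monitor.observe();d=s['tool_pos'][:2]-C;print(d@xh-.04,d@yh,s['tool_pos'])
cv2.imwrite('pics/s5.png',cv2.resize(viewer.read_camera('side')[130:290,160:360,::-1],None,fx=3.5,fy=3.5))
for th in range(47,97,7):
  t=np.deg2rad(th);u,z=-.14*np.cos(t)-.006*np.sin(t)-.0095,.086+.14*np.sin(t)-.006*np.cos(t)
  print(th,'finger centre u',round(u,4),'edge z',round(z,4))"
```

```text
-0.13703784291012944 0.0829141904510748 [0.45764615 0.12177462 0.1596428 ]
47 finger centre u -0.1094 edge z 0.1843
54 finger centre u -0.0966 edge z 0.1957
61 finger centre u -0.0826 edge z 0.2055
68 finger centre u -0.0675 edge z 0.2136
75 finger centre u -0.0515 edge z 0.2197
82 finger centre u -0.0349 edge z 0.2238
89 finger centre u -0.0179 edge z 0.2259
96 finger centre u -0.0008 edge z 0.2259
```

View pics/s5.png

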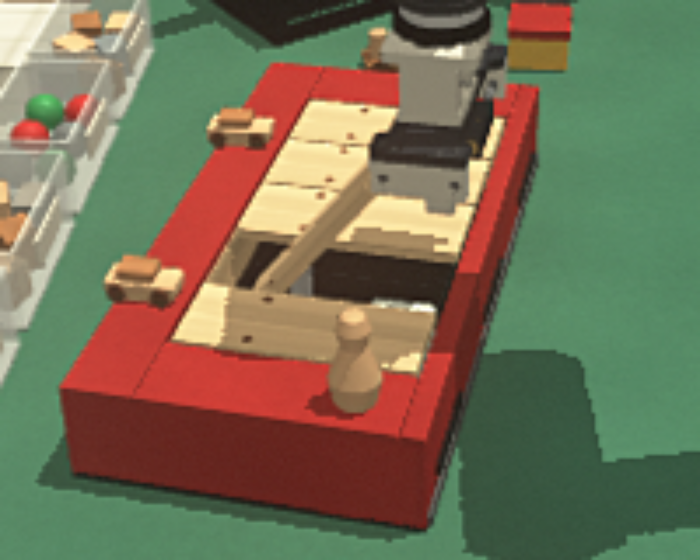

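move_arm:
  deltas:
    - {"x": 0.02,"y": 0,"z": 0,"wx": 0,"wy": 0,"wz": 0,"hand": 0}
    - {"x": 0.027,"y": 0,"z": -0.001,"wx": 0,"wy": 0,"wz": 0,"hand": 0}
    - {"x": 0.034,"y": 0,"z": -0.006,"wx": 0,"wy": 0,"wz": 0,"hand": 0}
    - {"x": 0.041,"y": 0,"z": -0.012,"wx": 0,"wy": 0,"wz": 0,"hand": 0}
    - {"x": 0.048,"y": 0,"z": -0.017,"wx": 0,"wy": 0,"wz": 0,"hand": 0}
    - {"x": 0.055,"y": 0,"z": -0.022,"wx": 0,"wy": 0,"wz": 0,"hand": 0}
    - {"x": 0.062,"y": 0,"z": -0.026,"wx": 0,"wy": 0,"wz": 0,"hand": 0}
    - {"x": 0.07,"y": 0,"z": -0.03,"wx": 0,"wy": 0,"wz": 0,"hand": 0}

```text
time: 9.1
tool_pos: [0.5291, 0.1109, 0.1929]
tool_rot: [-3.142, 0.0, -0.16]
contact_force: [-0.7, 0.3, -1.1]
opening: 0.0007
```

move_arm:
  deltas:
    - {"x": 0.008,"y": 0,"z": -0.004,"wx": 0,"wy": 0,"wz": 0,"hand": 0}
    - {"x": 0.015,"y": 0,"z": -0.006,"wx": 0,"wy": 0,"wz": 0,"hand": 0}
    - {"x": 0.022,"y": 0,"z": -0.008,"wx": 0,"wy": 0,"wz": 0,"hand": 0}
    - {"x": 0.03,"y": 0,"z": -0.01,"wx": 0,"wy": 0,"wz": 0,"hand": 0}
    - {"x": 0.03,"y": 0,"z": -0.01,"wx": 0,"wy": 0,"wz": 0,"hand": 0}

```text
time: 9.72
tool_pos: [0.5591, 0.1061, 0.2028]
tool_rot: [-3.141, -0.001, -0.16]
contact_force: [0.0, 0.2, -0.0]
opening: 0.0003
```

```bash
python3 -c "
from h import *
s=monitor.observe();d=s['tool_pos'][:2]-C;print(d@xh-.04,d@yh,s['tool_pos'],s['contact_force'])
cv2.imwrite('pics/s6.png',cv2.resize(viewer.read_camera('side')[90:290,160:360,::-1],None,fx=3,fy=3))"
```

```text
-0.034379663781258715 0.08341272487296507 [0.55909933 0.10608378 0.20275318] [ 0.03055484  0.22143121 -0.01570626]
```

View pics/s6.png

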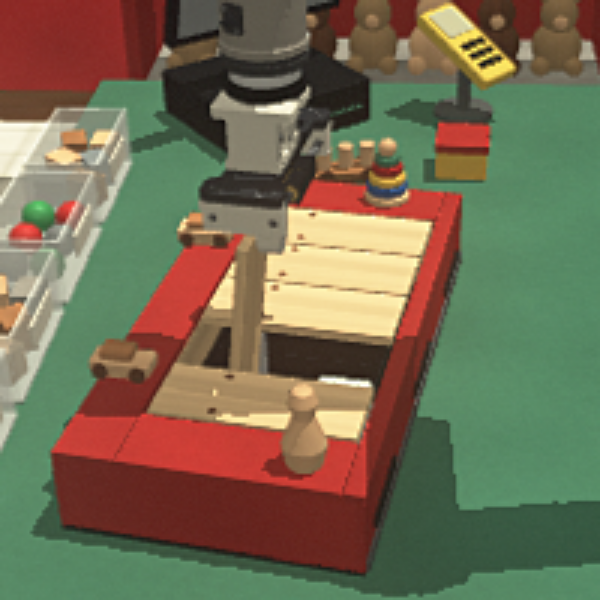

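move_arm:
  deltas:
    - {"x": 0.006,"y": 0,"z": -0.001,"wx": 0,"wy": 0,"wz": 0,"hand": 0}
    - {"x": 0.012,"y": 0,"z": -0.001,"wx": 0,"wy": 0,"wz": 0,"hand": 0}
    - {"x": 0.016,"y": 0,"z": -0.001,"wx": 0,"wy": 0,"wz": 0,"hand": 0}
    - {"x": 0.019,"y": 0,"z": -0.001,"wx": 0,"wy": 0,"wz": 0,"hand": 0}

```text
time: 10.28
tool_pos: [0.5773, 0.1032, 0.2037]
tool_rot: [-3.141, 0.0, -0.16]
contact_force: [-0.8, 0.4, 1.4]
opening: 0.0003
```

```bash
python3 -c "
from h import *
s=monitor.observe();d=s['tool_pos'][:2]-C;print(d@xh-.04,d@yh,s['tool_pos'],s['contact_force'])
for th in (80,85,90,93):
  t=np.deg2rad(th);print(th,[((proj('side',pod(.04-r*np.cos(t)+.006*s*np.sin(t),.084-.04,.086+r*np.sin(t)+.006*s*np.cos(t)))-[160,90])*3).round() for r in (.01,.14) for s in(1,-1)])"
```

```text
-0.015918387683936254 0.08341663875903295 [0.57733039 0.10317739 0.20372281] [-0.75241881  0.38431228  1.43665335]
80 [array([[247., 317.]]), array([[258., 320.]]), array([[263., 209.]]), array([[275., 212.]])]
85 [array([[246., 318.]]), array([[258., 320.]]), array([[251., 207.]]), array([[263., 209.]])]
90 [array([[246., 318.]]), array([[257., 319.]]), array([[239., 205.]]), array([[251., 207.]])]
93 [array([[245., 318.]]), array([[256., 319.]]), array([[232., 205.]]), array([[244., 206.]])]
```

move_arm:
  deltas:
    - {"x": 0.002,"y": 0,"z": 0,"wx": 0,"wy": 0,"wz": 0,"hand": 0}
    - {"x": 0.003,"y": 0,"z": 0,"wx": 0,"wy": 0,"wz": 0,"hand": 0}
    - {"x": 0.004,"y": 0,"z": 0,"wx": 0,"wy": 0,"wz": 0,"hand": 0}
    - {"x": 0.004,"y": 0,"z": 0,"wx": 0,"wy": 0,"wz": 0,"hand": 0}

```text
time: 10.78
tool_pos: [0.5804, 0.1027, 0.2037]
tool_rot: [3.142, 0.001, -0.16]
contact_force: [-4.3, -0.0, 2.9]
opening: 0.0007
```

```bash
python3 -c "
from h import *
s=monitor.observe();d=s['tool_pos'][:2]-C;print(d@xh-.04,d@yh,s['tool_pos'],s['contact_force'])
cv2.imwrite('pics/s7.png',cv2.resize(viewer.read_camera('side')[130:230,180:300,::-1],None,fx=5,fy=5))"
```

```text
-0.012802940319116204 0.0834346538013219 [0.58040973 0.10270405 0.20371913] [-4.27445272 -0.01770442  2.93865286]
```

View pics/s7.png

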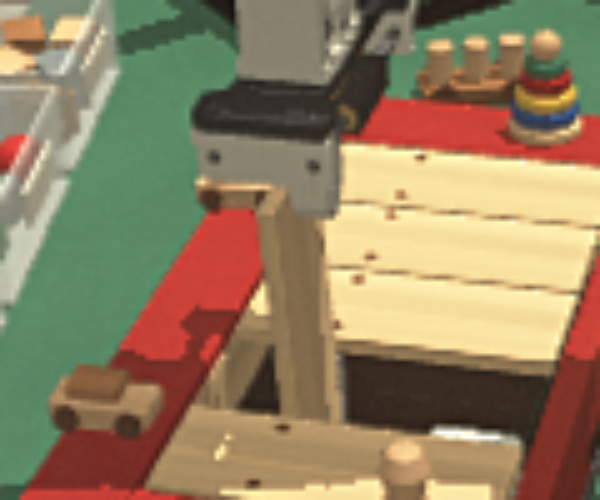

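```bash
python3 -c "
from h import *
for th in (80,85,90,93):
  t=np.deg2rad(th);print(th,[((proj('side',pod(.04-r*np.cos(t)+.006*s*np.sin(t),.084+.04,.086+r*np.sin(t)+.006*s*np.cos(t)))-[180,130])*5).round() for r in (.01,.14) for s in(1,-1)])"
```

```text
80 [array([[274., 402.]]), array([[294., 407.]]), array([[300., 215.]]), array([[321., 221.]])]
85 [array([[272., 402.]]), array([[292., 406.]]), array([[279., 211.]]), array([[300., 215.]])]
90 [array([[271., 403.]]), array([[291., 405.]]), array([[258., 209.]]), array([[278., 211.]])]
93 [array([[270., 403.]]), array([[290., 405.]]), array([[245., 209.]]), array([[266., 210.]])]
```

move_arm:
  deltas:
    - {"x": 0.001,"y": 0,"z": 0,"wx": 0,"wy": 0,"wz": 0,"hand": 0}
    - {"x": 0.001,"y": 0,"z": 0,"wx": 0,"wy": 0,"wz": 0,"hand": 0}

```text
time: 11.08
tool_pos: [0.5805, 0.1027, 0.2037]
tool_rot: [3.141, 0.003, -0.16]
contact_force: [-8.6, 1.5, 4.5]
opening: 0.0002
```

move_arm:
  deltas:
    - {"x": -0.02,"y": 0,"z": 0,"wx": 0,"wy": 0,"wz": 0,"hand": 0}
    - {"x": -0.06,"y": 0,"z": 0,"wx": 0,"wy": 0,"wz": 0,"hand": 0}
    - {"x": -0.11,"y": 0,"z": -0.02,"wx": 0,"wy": 0,"wz": 0,"hand": 0}
    - {"x": -0.16,"y": 0,"z": -0.05,"wx": 0,"wy": 0,"wz": 0,"hand": 0}
    - {"x": -0.19,"y": 0,"z": -0.1,"wx": 0,"wy": 0,"wz": 0,"hand": 0}
    - {"x": -0.19,"y": 0,"z": -0.13,"wx": 0,"wy": 0,"wz": 0,"hand": 0}

```text
time: 11.82
tool_pos: [0.3938, 0.1331, 0.3367]
tool_rot: [-3.14, -0.005, -0.159]
contact_force: [0.4, 0.7, -0.2]
opening: 0.0001
```

```bash
python3 -c "
from h import *
a=cv2.resize(viewer.read_camera('side')[130:270,180:300,::-1],None,fx=4,fy=4,interpolation=cv2.INTER_CUBIC)
b=cv2.resize(viewer.read_camera('top')[100:240,160:360,::-1],None,fx=1.6,fy=4)
cv2.imwrite('pics/s8.png',np.hstack([a,b]))
for th in (85,90,93):
  t=np.deg2rad(th);print(th,[((proj('side',pod(.04-r*np.cos(t)+.006*s*np.sin(t),.084+.04,.086+r*np.sin(t)+.006*s*np.cos(t)))-[180,130])*4).round() for r in (.01,.14) for s in(1,-1)])"
```

```text
85 [array([[218., 322.]]), array([[234., 325.]]), array([[223., 169.]]), array([[240., 172.]])]
90 [array([[217., 322.]]), array([[233., 324.]]), array([[206., 167.]]), array([[223., 169.]])]
93 [array([[216., 323.]]), array([[232., 324.]]), array([[196., 167.]]), array([[212., 168.]])]
```

View pics/s8.png

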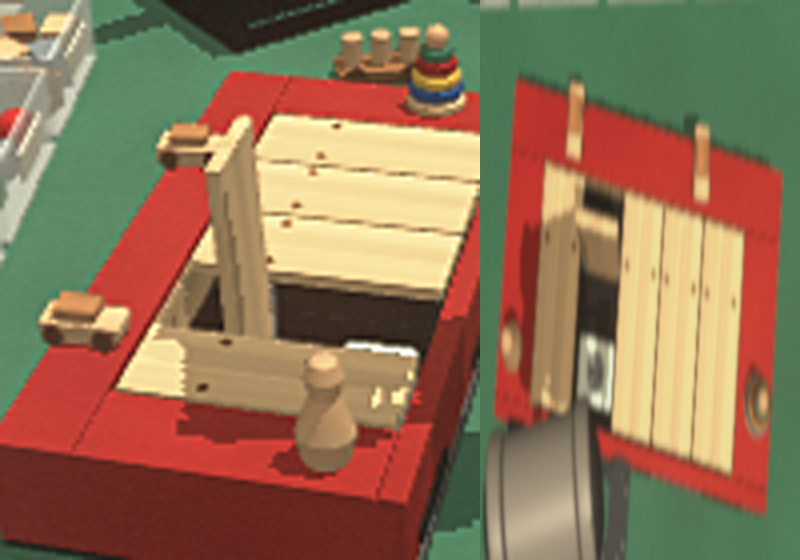

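```bash
python3 -c "
from h import *
s=monitor.observe();print(s['time'],s['contact_force'],s['qvel'].round(3));print(robot.hand_in())"
```

```text
11.925 [-0.00321169 -0.24785117 -0.21582989] [-0.007  0.049  0.081  0.    -0.053 -0.002]
the job is handed in; nothing more can be done
None
```

The hatch is board 2, second from the left. It now stands open and upright, and I handed the job in at 11.9 s.

- **Finding it:** I pressed the far spot of board 1, which held firm at about 10 N. Board 2's far end then dipped under a few newtons, so I did not press boards 3 to 5.
- **Opening it:** I pressed board 2's far end further until its near end stood at roughly 47°. Then I pushed the near end up and back with the closed fingers.
- **Final angle:** The push ended with the board firm at 8.6 N with no further movement, so it is probably at or near its stop. My reading of the side picture gives about 92°. The board's base showed about 2 pixels (roughly 4 mm) off where I predicted it, so that angle is rough.
- **After backing away:** The last pictures show the board still upright with the robot clear of it and no contact force. The skittle, ring tower and both cars look to be standing where they were.
- **Not checked:** I did not measure the toys' positions before and after. The last pictures also do not show the drum, engine and gift box. The fingers passed well above the drum and engine on the way in and did not go near the gift box.

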